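# Clamp a specimen stub in the bench chuck

## Robot

A 7-joint arm with a two-finger parallel gripper is mounted at the origin on a cart in front of the work surface, level with it; the furniture and walls round the work are solid. World frame = base frame: x ahead of the robot, y to its left, z up, the work surface at z = 0. Lengths are in m, angles in rad, forces in N, time in s.
With the tool pointing down it reaches from about 0.4 to 0.9 m from the base axis. Payload 5.5 kg.
Tool frame: the origin (TCP) lies midway between the tips of the shut fingers; the grasp point (between the pads) lies tcp_to_grasp behind it (tcp_to_grasp is the distance from the TCP to the grasp point, in m); z points along the fingers, y is the direction in which the jaws open and shut (so a half turn about z gives the same grasp; the last joint's range is limited). The gripper opens to 92 mm and grips with 3 to 60 N. Pads are 19 mm wide; open, the fingers measure 130 mm over their backs; the gripper's body (75 mm by 190 mm) begins 47 mm behind the grasp point.
Start: joints at [0.263, 0.501, -0.427, 1.55, 0.221, 1.138, -0.21], TCP at [0.65, 0, 0.227] pointing down, gripper open.
Joint ranges: [-2.88, 2.88], [-0.31, 2.03], [-1.54, 1.56], [0.2, 2.42], [-1.41, 4.55], [0.19, 2.02], [-2.57, 2.57]. Speed limits (rad/s): [2.57, 2.57, 3.14, 3.14, 3.14, 3.14, 3.14].

## Interface

Orientations are given as a unit quaternion [w, x, y, z].
In Python, from plant import move_to, servo_line, move_j, move_gripper, wait, inverse_kinematics, read_state, grab_frame, get_calibration, IKError, job_done, tcp_to_grasp gives the robot as it stands. Calls block until the motion is done:
- move_to(position, orientation): joint-space move of the TCP to a pose.
- servo_line(position, rotation=None, rate=0.15, stop_force=None): straight line of the TCP; rotation=None keeps the orientation; rate is the mean speed in m/s. With stop_force (N) it stops when the force on the tool has changed by that much, and returns True; else False.
- move_j(angles): joint-space move.
- move_gripper(opening): opening from 0.0 (shut) to 1.0 (fully open); the grip force is fixed at half the most; returns when the fingers have stopped.
- wait(seconds).
- inverse_kinematics(position, orientation): joint angles nearest the present ones, or None.
- read_state(): the state.
- grab_frame(name): name is "scene" or "side" or "wrist"; returns the picture (384x512x3 uint8, red, green, blue); there is no depth.
- get_calibration(name): a dict with "fx", "fy", "cx", "cy" (pixels), "D" ([k1, k2, p1, p2, k3] as OpenCV has them; the pictures are not rectified), "R" (3x3) and "t" (3): a world point X has camera coordinates R X + t. Camera axes: x right, y down, z forward; pixel columns grow to the right and rows downward; lengths in m; the calibration is good to about 2 mm. A picture is of the moment at which its call begins: read the wrist's pose just before it. get_calibration takes no time and is no camera call; for the wrist camera it gives the pose at the moment of the call.
A pose or a line that the arm cannot do raises IKError and nothing moves.
- job_done(): hands the job in, once; it reports no verdict.
The state is a dict: "time_s": time; "qpos": joint angles; "joint_vel": joint speeds; "joint_efforts": joint torques, N m; "position": TCP position; "orientation": TCP orientation; "contact_force": force on the tool from outside, world axes, zero at the start; "wrist_torque": the same for the moment, N m; "grip_width": opening from 0.0 (shut) to 1.0 (fully open).
Only numpy, scipy, OpenCV 4.12 (cv2) and the standard library are available. Lean on these libraries where they do the work, as an engineer would, in place of code of your own. Each camera call takes 0.05 s, during which the arm holds its last target.

## Task

Stand the slim-shanked steel specimen stub head up in the open jaws of the bench chuck, with its foot down on the bottom of the bore, then turn the chuck's knurled sleeve clockwise (seen from above) until the three jaws hold the stub tight, and let go. Leave the thick-shanked stub standing where it is.

Things in the scene. Friction and masses are not known exactly. Their poses are not given: they have to be found in the camera images.
- slim_stub: the stub to clamp, 120 g: a bare steel pin standing upright, 68 mm tall; shank 16 mm in diameter from 0 to 46 mm, above it a head 24 mm in diameter from 46 to 68 mm (grip it there, in the upper 20 mm). Origin at the centre of its foot, z up along its axis
- thick_stub: bystander, 250 g: the other steel stub, 68 mm tall, with the same 24 mm head (46 to 68 mm) but a shank 44 mm in diameter, too thick for the chuck. Origin at the centre of its foot. The two stubs may stand in either place. Leave it alone
- chuck: upright chuck fixed on the worktop, mouth up; origin centre of underside, z up its axis. Foot 92 dia, 14 high; body 51 dia; knurled dark sleeve (ring, outer dia 60, inner 52) from z 44 to 76; in it 3 steel jaws, tops at z 74, open to a 33 dia circle; below them a 33 dia bore, flat bottom at z 30. A seated stub has its foot at z 30, head z 76 to 98; the closing jaws centre it. All mm
- chuck_sleeve (a joint): turn of the sleeve, rad: 0 jaws fully open, grows clockwise seen from above, end stop 1.35; starts at 0 to 0.15. The jaws move in together 8.5 mm/rad, meet the 16 mm shank at about 1.0 and the sleeve then stops firmly. Turning takes 0.3 N m (0.2 more per rad/s); it stays where left, jaws tight. Grip it across its 60 mm diameter at any angle, fingertips 15 to 30 mm below its top edge

How it is judged:
On the way:
1. the slim stub stands in the chuck's bore, head up, while the jaws are still open (horizontal distance between slim_stub and chuck below 0.013 m and z of slim_stub in the frame of chuck between 0.025 and 0.035 m and value of joint chuck_sleeve below 0.6 rad), for 0.1 s.
At the end, for the whole second after the job is handed in: slim stub in the chuck, foot within 6 mm of the axis and of the bore's bottom, upright within 10 degrees and at rest; sleeve turned past 0.9 rad with the jaws pressing (over 5 N in all between chuck and stub); thick stub still upright and not moved over 30 mm (horizontal distance between slim_stub and chuck below 0.006 m and z of slim_stub in the frame of chuck between 0.025 and 0.036 m and angle between each of slim_stub, thick_stub's own z axis and vertical below 0.17 rad and value of joint chuck_sleeve above 0.9 rad and contact force between slim_stub and chuck above 5 N and linear speed of slim_stub below 0.02 m/s); the robot touches nothing.
It fails at once if the thick stub is moved more than 30 mm from its place (distance of thick_stub from where it was at the start of the episode above 0.03 m).
It also fails if it takes over 51 s, if anything falls off the work surface, if the arm or the gripper's body presses on something with over 40 N, if the wrist force passes 120 N, or if a joint passes its speed limit or range.

## Working session

There is one attempt and no reset: what is moved stays moved. The work goes in short steps, each a Python script; the robot and the scene stay as the last script left them, time stands still between calls to the robot, and variables do not carry over. Pictures are saved under pics/ and viewed, and the job is handed in when it is done.

```bash
ls; mkdir -p pics; python3 - <<'E'
from plant import *
import cv2, numpy as np
print(read_state()); print(tcp_to_grasp)
for n in ("scene","side","wrist"):
    c=get_calibration(n); print(n,{k:np.round(v,4).tolist() for k,v in c.items()})
    cv2.imwrite(f"pics/{n}0.png",grab_frame(n)[:,:,::-1])
E
```

```text
pics
{'time_s': 0.0, 'qpos': array([ 0.26321923,  0.50187274, -0.42678592,  1.55141759,  0.22080822,
        1.13830108, -0.21030033]), 'joint_vel': array([ 0.00043513, -0.00063151, -0.0004841 ,  0.00057414,  0.00163113,
        0.000414  , -0.00011182]), 'joint_efforts': array([-1.62834690e-04, -5.66597199e+01, -5.81602022e+00, -2.79113513e+01,
       -6.85700797e-02,  3.08415934e-02,  1.78752666e-04]), 'position': array([ 6.49312587e-01, -6.23925380e-05,  2.25675769e-01]), 'orientation': array([-7.09256117e-04,  7.07096665e-01,  7.07116231e-01, -6.62389199e-04]), 'contact_force': array([ 0.4277916 , -0.17148267,  0.15025667]), 'wrist_torque': array([-0.01403474,  0.01074414, -0.00390739]), 'grip_width': 0.9956804028820461}
0.0188
scene {'fx': 460.1611, 'fy': 460.1611, 'cx': 251.6339, 'cy': 193.52, 'D': [0.0523, 0.0, 0.0, 0.0, 0.0], 'R': [[-0.8271, -0.5619, 0.0135], [-0.2578, 0.3579, -0.8975], [0.4995, -0.7458, -0.4408]], 't': [0.3187, 0.2473, 0.5418]}
side {'fx': 406.8307, 'fy': 406.8307, 'cx': 260.861, 'cy': 194.658, 'D': [0.0301, 0.0, 0.0, 0.0, 0.0], 'R': [[-0.8631, 0.5044, -0.0263], [0.2479, 0.3776, -0.8922], [-0.4401, -0.7765, -0.4509]], 't': [0.5303, 0.007, 0.9667]}
wrist {'fx': 286.615, 'fy': 286.615, 'cx': 253.2273, 'cy': 191.1323, 'D': [-0.0327, 0.0, 0.0, 0.0, 0.0], 'R': [[1.0, 0.0007, -0.0026], [0.0014, -0.9574, 0.2887], [-0.0023, -0.2887, -0.9574]], 't': [-0.6476, -0.0369, 0.3922]}
```

View pics/scene0.png

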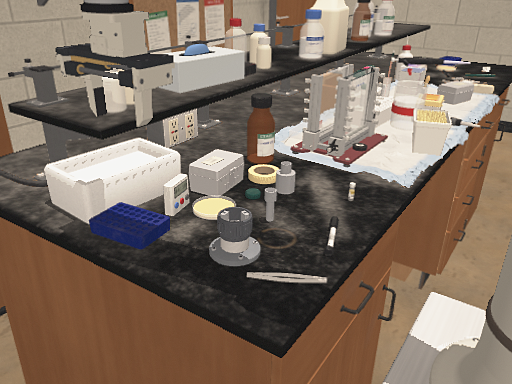

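View pics/side0.png

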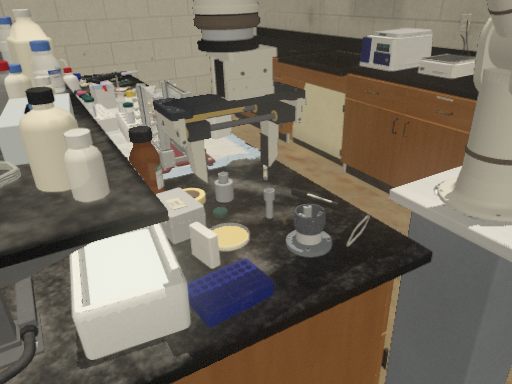

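View pics/wrist0.png

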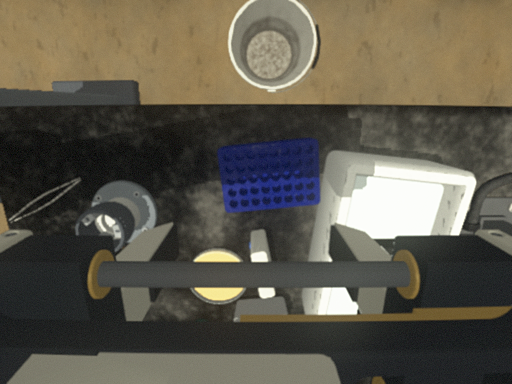

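The scene view shows the chuck at (235,230), the slim stub at (270,204) and the thick stub at (286,178). In the side view they are at about (309,228), (269,203) and (224,188). The wrist view shows only the chuck, at (105,225), partly occluded. I'll enlarge crops of these.

```bash
python3 - <<'E'
import cv2, numpy as np
a=cv2.imread('pics/scene0.png')[150:280,190:320]; b=cv2.imread('pics/side0.png')[160:270,200:350]
cv2.imwrite('pics/c1.png',cv2.resize(a,None,fx=4.5,fy=4.5,interpolation=cv2.INTER_CUBIC))
cv2.imwrite('pics/c2.png',cv2.resize(b,None,fx=5,fy=5,interpolation=cv2.INTER_CUBIC))
E
cat > h.py <<'E'
import numpy as np, cv2
from plant import *
def ray(c,uv):
    K=np.array([[c['fx'],0,c['cx']],[0,c['fy'],c['cy']],[0,0,1]]);
    p=cv2.undistortPoints(np.array([[uv]],float),K,np.array(c['D'],float))[0,0]
    R=np.array(c['R']);t=np.array(c['t'])
    d=R.T@np.array([p[0],p[1],1]); return -R.T@t, d/np.linalg.norm(d)
def plane(c,uv,z):
    o,d=ray(c,uv); return o+d*(z-o[2])/d[2]
def tri(rs):
    A=np.zeros((3,3));b=np.zeros(3)
    for o,d in rs:
        P=np.eye(3)-np.outer(d,d);A+=P;b+=P@o
    X=np.linalg.solve(A,b); return X,[np.linalg.norm((np.eye(3)-np.outer(d,d))@(X-o)) for o,d in rs]
def proj(c,X):
    K=np.array([[c['fx'],0,c['cx']],[0,c['fy'],c['cy']],[0,0,1]])
    return cv2.projectPoints(np.array([X],float),cv2.Rodrigues(np.array(c['R']))[0],np.array(c['t'],float),K,np.array(c['D'],float))[0][:,0] if np.ndim(X)==1 else cv2.projectPoints(np.array(X,float),cv2.Rodrigues(np.array(c['R']))[0],np.array(c['t'],float),K,np.array(c['D'],float))[0][:,0]
E
```

```text
(no output)
```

View pics/c1.png

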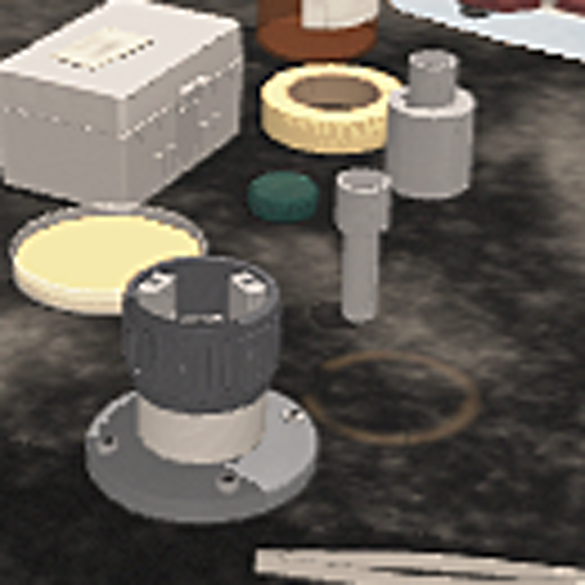

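View pics/c2.png

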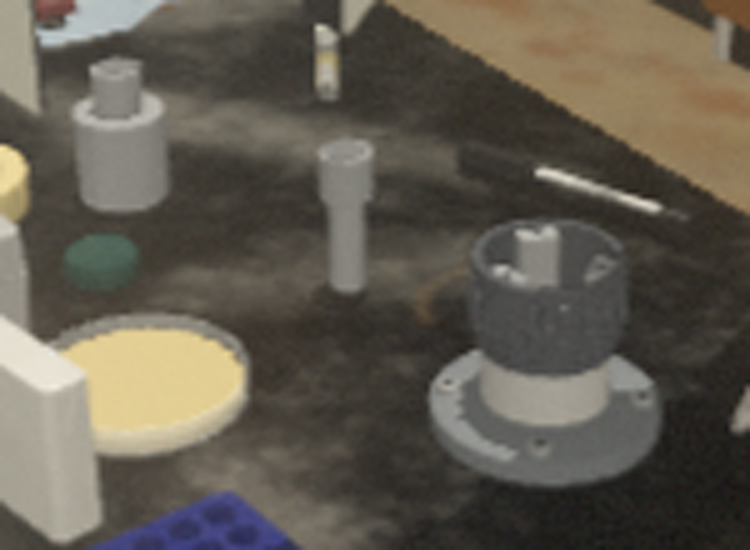

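```bash
python3 - <<'E'
from h import *
cs,cd=get_calibration('scene'),get_calibration('side')
f=lambda x,y:((x+.5)/4.5-.5+190,(y+.5)/4.5-.5+150)
g=lambda x,y:((x+.5)/5-.5+200,(y+.5)/5-.5+160)
for n,a,b,z in [('slim head top',f(363,182),g(347,153),.068),('thick head top',f(433,65),g(116,70),.068),('sleeve top',f(202,293),g(549,258),.076)]:
    print(n,tri([ray(cs,a),ray(cd,b)]),plane(cs,a,z),plane(cd,b,z))
for c in(cs,cd): print(ray(c,(256,192))[0])
# predicted vs. measured outlines
X,_=tri([ray(cs,f(202,293)),ray(cd,g(549,258))])
th=np.linspace(0,2*np.pi,200)
for c,inv in((cs,lambda p:((p[0]-190+.5)*4.5-.5,(p[1]-150+.5)*4.5-.5)),(cd,lambda p:((p[0]-200+.5)*5-.5,(p[1]-160+.5)*5-.5))):
  for r,z in((.03,.076),(.046,.014)):
    P=proj(c,np.c_[X[0]+r*np.cos(th),X[1]+r*np.sin(th),0*th+z]); print(r,inv(P.min(0)),inv(P.max(0)))
E
```

```text
slim head top (array([ 0.47662528, -0.19738546,  0.06753863]), [np.float64(2.7765969442026688e-05), np.float64(2.7765969442006495e-05)]) [ 0.47610144 -0.19650804  0.068     ] [ 0.47708048 -0.19663635  0.068     ]
thick head top (array([ 0.52152584, -0.33437549,  0.0663512 ]), [np.float64(0.0009094099562700111), np.float64(0.000909409956269957)]) [ 0.51859354 -0.3287501   0.068     ] [ 0.52228691 -0.33303148  0.068     ]
sleeve top (array([ 0.46659426, -0.06521798,  0.07472304]), [np.float64(0.00025005829447554334), np.float64(0.00025005829447559804)]) [ 0.46544126 -0.06378801  0.076     ] [ 0.4682083  -0.06295601  0.076     ]
[0.05673418 0.49465108 0.45652311]
[0.88138011 0.48055611 0.45615022]
0.03 (np.float64(122.8748519596475), np.float64(254.06561460478315)) (np.float64(280.40281453992935), np.float64(329.8855701370678))
0.046 (np.float64(85.03565468714577), np.float64(368.5720246823195)) (np.float64(318.81123856325564), np.float64(495.2813522541403))
0.03 (np.float64(470.10192832014735), np.float64(217.54435609561125)) (np.float64(628.3873980582815), np.float64(293.9971176773319))
0.046 (np.float64(428.2089694008205), np.float64(331.0362827428378)) (np.float64(662.6785177801444), np.float64(458.4575645998541))
```

The two views agree to under 1 mm on the slim stub and the chuck, and the predicted outlines match. Measured positions:

| Item | x (m) | y (m) |
|---|---|---|
| Slim stub | 0.477 | -0.197 |
| Chuck | 0.467 | -0.064 |
| Thick stub | 0.521 | -0.332 |

Next I'll check the obstacles and IK, including the wrist-joint range for the turn.

```bash
cat >> h.py <<'E'
from scipy.spatial.transform import Rotation as Ro
def quat(phi):
    """tool down, jaw axis (tool y) along world angle phi from +x (phi=0 is start); phi>0 ccw from above"""
    q0=Ro.from_quat([0.7071068,0.7071068,0,0])
    q=(Ro.from_euler('z',phi)*q0).as_quat(); return np.array([q[3],q[0],q[1],q[2]])
SL=np.array([.4766,-.1968]); CH=np.array([.4669,-.0638])
E
python3 - <<'E'
from h import *
cs,cd=get_calibration('scene'),get_calibration('side')
print('bottle base',plane(cs,(262,161),0)[:2]); print('box corner',plane(cs,(218,195),0)[:2],plane(cs,(243,181),0)[:2])
print('bottle top tri',tri([ray(cs,(262,98)),ray(cd,(142,132))]))
for phi in np.arange(-2,2.1,.5):
    for n,p,z in(('s',SL,.049),('c',CH,.079),('c',CH,.054)):
        q=inverse_kinematics([*p,z],quat(phi)); print(round(phi,2),n,z,None if q is None else np.round(q,2))
E
```

```text
bottle base [ 0.66091809 -0.4540609 ]
box corner [ 0.63071627 -0.22760207] [ 0.62871313 -0.32156412]
bottle top tri (array([ 0.66554315, -0.45366428,  0.16551529]), [np.float64(0.0008949509933809287), np.float64(0.0008949509933808449)])
-2.0 s 0.049 [ 0.32  0.49  0.02  2.02 -0.01  0.63 -1.65]
-2.0 c 0.079 [ 0.1   0.38 -0.02  2.11  0.01  0.65 -1.93]
-2.0 c 0.054 [ 0.09  0.42 -0.01  2.13  0.01  0.59 -1.93]
-1.5 s 0.049 [ 0.4   0.49 -0.07  2.02  0.06  0.63 -1.21]
-1.5 c 0.079 [ 0.18  0.38 -0.12  2.11  0.07  0.66 -1.49]
-1.5 c 0.054 [ 0.17  0.42 -0.11  2.12  0.08  0.6  -1.5 ]
-1.0 s 0.049 [ 0.48  0.5  -0.18  2.02  0.14  0.64 -0.78]
-1.0 c 0.079 [ 0.27  0.38 -0.22  2.11  0.14  0.66 -1.05]
-1.0 c 0.054 [ 0.26  0.43 -0.21  2.12  0.16  0.6  -1.06]
-0.5 s 0.049 [ 0.55  0.5  -0.26  2.01  0.21  0.65 -0.34]
-0.5 c 0.079 [ 0.35  0.39 -0.32  2.11  0.2   0.67 -0.6 ]
-0.5 c 0.054 [ 0.34  0.44 -0.3   2.12  0.22  0.61 -0.62]
0.0 s 0.049 [ 0.62  0.51 -0.35  2.01  0.28  0.66  0.1 ]
0.0 c 0.079 [ 0.43  0.41 -0.41  2.1   0.25  0.68 -0.15]
0.0 c 0.054 [ 0.41  0.45 -0.39  2.11  0.29  0.62 -0.18]
0.5 s 0.049 [ 0.69  0.53 -0.43  2.01  0.34  0.67  0.54]
0.5 c 0.079 [ 0.5   0.42 -0.5   2.1   0.31  0.69  0.3 ]
0.5 c 0.054 [ 0.48  0.47 -0.47  2.11  0.35  0.64  0.26]
1.0 s 0.049 [ 0.76  0.55 -0.52  2.01  0.42  0.69  0.98]
1.0 c 0.079 [ 0.58  0.44 -0.59  2.1   0.37  0.7   0.74]
1.0 c 0.054 [ 0.55  0.48 -0.56  2.11  0.42  0.66  0.7 ]
1.5 s 0.049 [ 0.84  0.57 -0.62  2.01  0.5   0.72  1.41]
1.5 c 0.079 [ 0.66  0.47 -0.69  2.1   0.44  0.72  1.18]
1.5 c 0.054 [ 0.63  0.51 -0.66  2.11  0.49  0.68  1.14]
2.0 s 0.049 [ 0.92  0.61 -0.73  2.    0.59  0.75  1.84]
2.0 c 0.079 [ 0.74  0.5  -0.79  2.09  0.52  0.75  1.61]
2.0 c 0.054 [ 0.71  0.54 -0.76  2.11  0.58  0.71  1.56]
```

```bash
python3 - <<'E'
from h import *
move_to([*SL,.16],quat(0)); s=read_state(); print(s['time_s'],s['position'])
c=get_calibration('wrist'); im=grab_frame('wrist')[:,:,::-1].copy()
print('pred head top',proj(c,[*SL,.068]),'foot',proj(c,[*SL,0]),'sleeve top',proj(c,[*CH,.076]))
cv2.imwrite('pics/w1.png',im)
E
```

```text
1.2 [ 0.47846071 -0.19568284  0.16074569]
pred head top [[252.34584278 194.96470485]] foot [[252.42736798 177.1041802 ]] sleeve top [[239.96598231  32.74385973]]
```

View pics/w1.png

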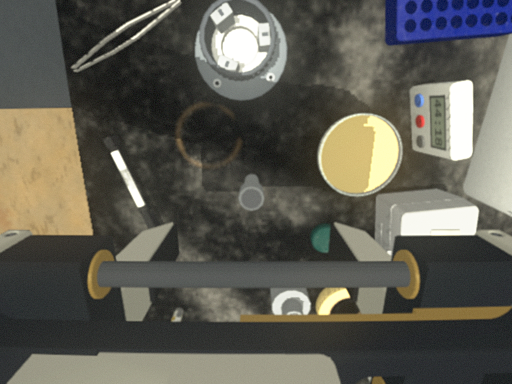

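The wrist view shows the slim stub's head at about (251,199), against a prediction of (252,195). The sleeve top is at about (240,38) and the thick stub's head at about (291,303). I'll zoom in to refine these.

```bash
python3 - <<'E'
from h import *
im=cv2.imread('pics/w1.png')
a=cv2.resize(im[170:220,225:285],None,fx=8,fy=8,interpolation=cv2.INTER_CUBIC)
b=cv2.resize(im[0:104,185:295],None,fx=5,fy=5,interpolation=cv2.INTER_CUBIC)
H=max(a.shape[0],b.shape[0]);w=np.zeros((H,a.shape[1]+b.shape[1],3),np.uint8)
w=np.zeros((560,800,3),np.uint8); a=cv2.resize(a,(250,208)); w[:208,:250]=a; w[:520,250:800]=b
cv2.imwrite('pics/c3.png',w)
s=read_state(); print(s['position'],s['contact_force'])
E
```

```text
[ 0.47872    -0.19535337  0.16074988] [-0.19652439 -0.18014687  0.65996491]
```

View pics/c3.png

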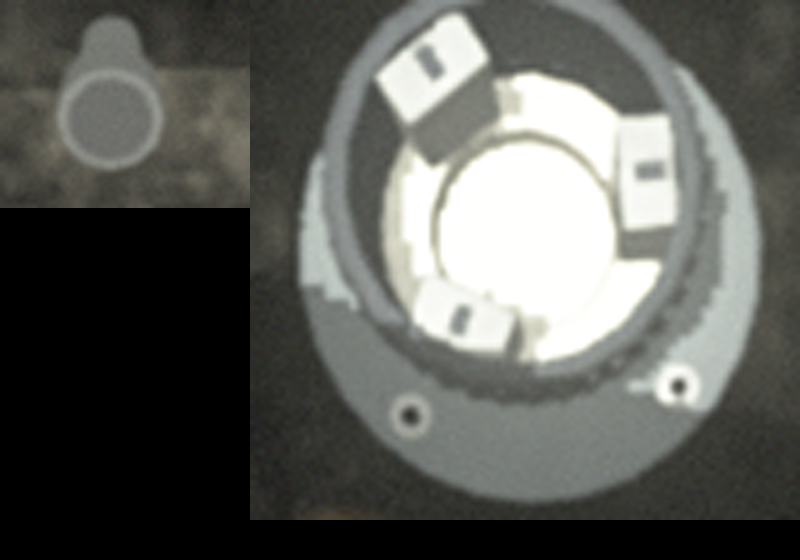

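```bash
python3 - <<'E'
from h import *
wait(0.3); s=read_state(); print(s['position'],s['qpos'],inverse_kinematics([*SL,.16],quat(0)))
c=get_calibration('wrist')
print('head',plane(c,(251.0,198.0),.068)); print('sleeve',plane(c,(237,38.4),.076))
th=np.linspace(0,2*np.pi,200)
for xy in (CH,):
  for r,z in((.03,.076),(.046,.014),(.046,0)):
    P=proj(c,np.c_[xy[0]+r*np.cos(th),xy[1]+r*np.sin(th),0*th+z]); inv=lambda p:((p[0]-185+.5)*5-.5+250,(p[1]+.5)*5-.5); print(r,inv(P.min(0)),inv(P.max(0)))
E
```

```text
[ 0.47724457 -0.19612376  0.16005985] [ 0.67167251  0.33963295 -0.39716095  1.9482877   0.16698919  0.88491852
  0.19018191] [ 0.67293086  0.33925928 -0.39679937  1.9489166   0.1669751   0.88488039
  0.19026946]
head [ 0.47393356 -0.19992929  0.068     ]
sleeve [ 0.46323917 -0.06832696  0.076     ]
0.03 (np.float64(339.4884263982), np.float64(-59.97922130391575)) (np.float64(731.7746292523655), np.float64(370.0696688570705))
0.046 (np.float64(311.46961440252977), np.float64(-27.1559692167435)) (np.float64(784.6819872094654), np.float64(486.2939389722503))
0.046 (np.float64(324.4458502942899), np.float64(-0.8548689560304297)) (np.float64(775.9082738852852), np.float64(488.0929960962508))
```

The arm was still settling in that picture, so I'm taking another now that it is at rest.

```bash
python3 - <<'E'
from h import *
c=get_calibration('wrist'); im=grab_frame('wrist')[:,:,::-1].copy(); cv2.imwrite('pics/w2.png',im)
print(read_state()['position'])
th=np.linspace(0,2*np.pi,200)
for nm,xy,r,z in(('head',SL,.012,.068),('sl',CH,.03,.076),('ft',CH,.046,.014),('bore',CH,.0165,.03)):
    P=proj(c,np.c_[xy[0]+r*np.cos(th),xy[1]+r*np.sin(th),0*th+z]); print(nm,P.min(0),P.max(0))
    cv2.polylines(im,[np.round(P*16).astype(np.int32)],True,(0,0,255),1,cv2.LINE_AA,4)
g=cv2.cvtColor(im,cv2.COLOR_BGR2GRAY)
w=np.zeros((560,800,3),np.uint8)
w[:240,:300]=cv2.resize(im[172:220,222:282],(300,240),interpolation=cv2.INTER_CUBIC)
w[:500,300:800]=cv2.resize(im[5:105,190:290],(500,500),interpolation=cv2.INTER_CUBIC)
cv2.imwrite('pics/c4.png',w)
E
```

```text
[ 0.47705004 -0.19628431  0.16001323]
head [240.82524418 182.12111984] [266.98609864 207.07619249]
sl [202.49768528 -12.39584426] [280.95492585  73.61393377]
ft [196.89392288  -5.83119384] [291.53639744  96.85878779]
bore [225.70658081  24.33462393] [261.63290865  63.39654368]
```

View pics/c4.png

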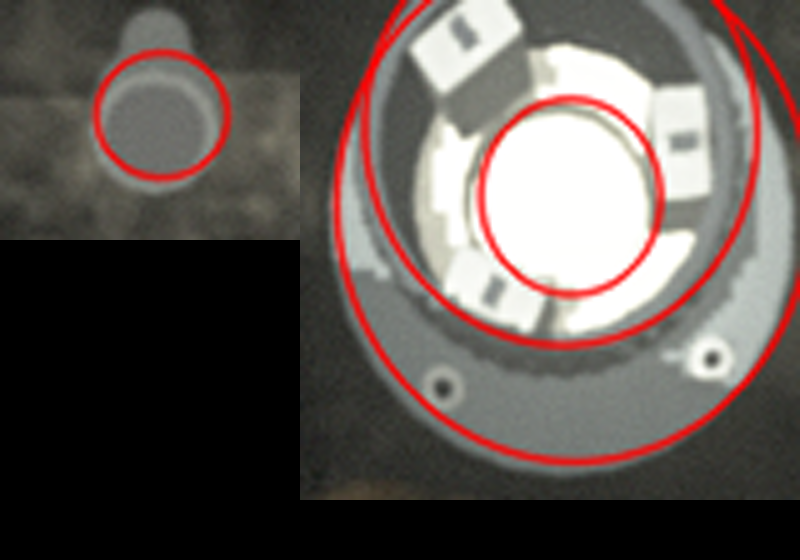

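With the arm at rest, the wrist view puts both objects about 1.3 mm lower in x and 2 mm lower in y than the scene and side views do. That is within calibration error, so I'll split the difference and grasp.

```bash
sed -i 's/^SL=.*/SL=np.array([.4760,-.1979]); CH=np.array([.4661,-.0648])/' h.py; python3 - <<'E'
from h import *
q=quat(0)
servo_line([*SL,.049],q,rate=.1); wait(.2); print(read_state()['position'])
move_gripper(0.0); s=read_state(); print(s['time_s'],s['grip_width'],s['grip_width']*.092,s['position'],s['contact_force'])
servo_line([*SL,.135],q,rate=.1); wait(.2); s=read_state(); print(s['time_s'],s['grip_width'],s['position'],s['contact_force'])
for n in('scene','side','wrist'): cv2.imwrite(f'pics/{n}3.png',grab_frame(n)[:,:,::-1])
a=cv2.imread('pics/scene3.png')[110:280,170:320]; b=cv2.imread('pics/side3.png')[110:280,200:350]
cv2.imwrite('pics/c5.png',cv2.resize(np.hstack([a,b]),(780,442),interpolation=cv2.INTER_CUBIC))
E
```

```text
[ 0.47643533 -0.19812355  0.04957577]
4.1417 0.24155729286946526 0.022223270943990802 [ 0.47604321 -0.19790123  0.04899287] [ 0.03789391  0.15379209 -0.44572554]
5.35 0.24372730707910933 [ 0.47553158 -0.19766371  0.13428975] [-0.37963467  0.16562109 -2.06412311]
```

View pics/c5.png

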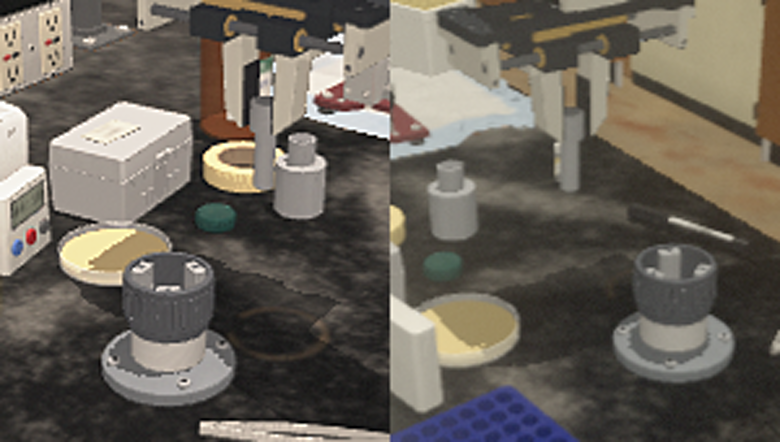

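View pics/wrist3.png

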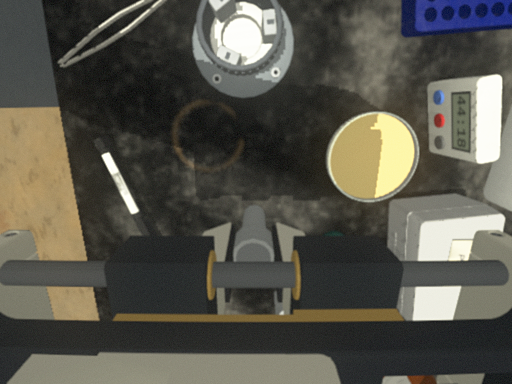

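The stub is held upright: the finger opening is 22 mm and the weight shows in the force reading. Its foot is at scene crop (264,187) and side crop (568,187). I'll check that against the TCP, then carry it over the chuck and lower with a force stop.

```bash
python3 - <<'E'
from h import *
cs,cd=get_calibration('scene'),get_calibration('side')
print(tri([ray(cs,(264/2.6+170,186/2.6+110)),ray(cd,(178/2.6+200,186/2.6+110))]))
q=quat(0)
servo_line([SL[0],SL[1],.15],q,rate=.1); servo_line([*CH,.15],q,rate=.12); wait(.3)
s=read_state(); print(s['time_s'],s['position'],s['contact_force'])
for n in('scene','side','wrist'): cv2.imwrite(f'pics/{n}4.png',grab_frame(n)[:,:,::-1])
a=cv2.imread('pics/scene4.png')[110:280,170:320]; b=cv2.imread('pics/side4.png')[110:280,230:380]
cv2.imwrite('pics/c6.png',cv2.resize(np.hstack([a,b]),(780,442),interpolation=cv2.INTER_CUBIC))
E
```

```text
(array([ 0.4757593 , -0.19997799,  0.0860152 ]), [np.float64(0.0009181396568000966), np.float64(0.0009181396568000856)])
7.3583 [ 0.46608518 -0.06520764  0.14995352] [ 0.041769    0.59752166 -0.06084387]
```

View pics/c6.png

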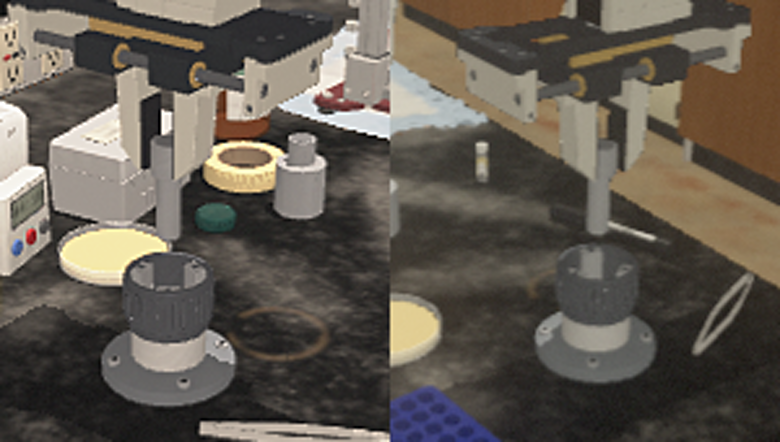

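The stub is centred over the mouth in both views: 170 against 169 in the scene crop, 598 against 597 in the side crop. Lowering now.

```bash
python3 - <<'E'
from h import *
q=quat(0)
r=servo_line([*CH,.088],q,rate=.1,stop_force=8); s=read_state(); print(r,s['position'],s['contact_force'])
if not r:
    r=servo_line([*CH,.077],q,rate=.03,stop_force=4); s=read_state(); print(r,s['time_s'],s['position'],s['contact_force'])
    for n in('scene','side'): cv2.imwrite(f'pics/{n}5.png',grab_frame(n)[:,:,::-1])
    a=cv2.imread('pics/scene5.png')[110:280,170:320]; b=cv2.imread('pics/side5.png')[110:280,230:380]
    cv2.imwrite('pics/c7.png',cv2.resize(np.hstack([a,b]),(780,442),interpolation=cv2.INTER_CUBIC))
E
```

```text
False [ 0.4664971  -0.06469921  0.08825583] [ 0.89394757 -0.30837723 -0.8138358 ]
True 8.6417 [ 0.46691188 -0.0650349   0.07886578] [-1.16338797 -0.16402227  5.79378314]
```

View pics/c7.png

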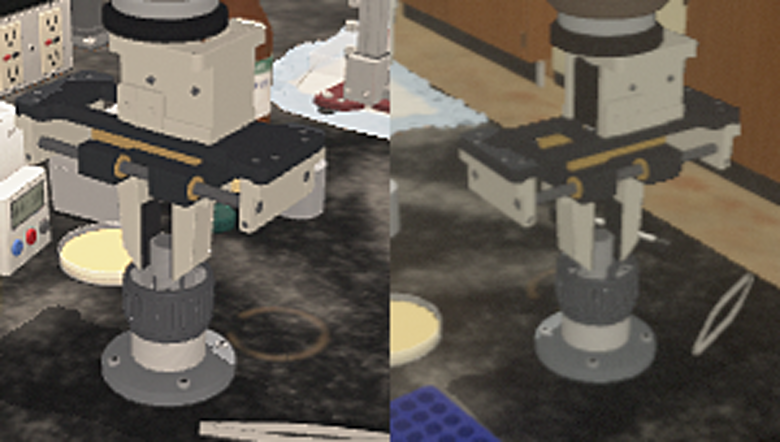

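The foot touched down at TCP z 0.0789, against 0.079 expected, so it's on the bore bottom. I'll release, rise and check, timing a pure rotation with servo_line on the way.

```bash
python3 - <<'E'
from h import *
q=quat(0)
p=read_state()['position']; servo_line([p[0],p[1],.0793],q,rate=.02); 
move_gripper(1.0); servo_line([*CH,.15],q,rate=.12); t=read_state()['time_s']
servo_line([*CH,.15],quat(.65)); wait(.2); s=read_state(); print(t,s['time_s'],s['position'],s['orientation'],quat(.65))
for n in('scene','side','wrist'): cv2.imwrite(f'pics/{n}6.png',grab_frame(n)[:,:,::-1])
a=cv2.imread('pics/scene6.png')[110:280,170:320]; b=cv2.imread('pics/side6.png')[110:280,230:380]
cv2.imwrite('pics/c8.png',cv2.resize(np.hstack([a,b]),(780,442),interpolation=cv2.INTER_CUBIC))
E
```

```text
10.925 11.925 [ 0.46601126 -0.06474354  0.14987948] [-1.09681701e-04  4.44563342e-01  8.95747409e-01 -5.25851143e-05] [0.         0.44430485 0.89587566 0.        ]
```

View pics/c8.png

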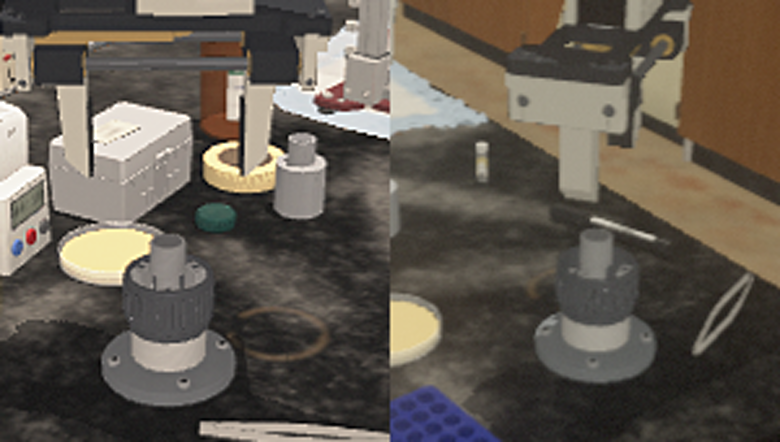

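View pics/wrist6.png

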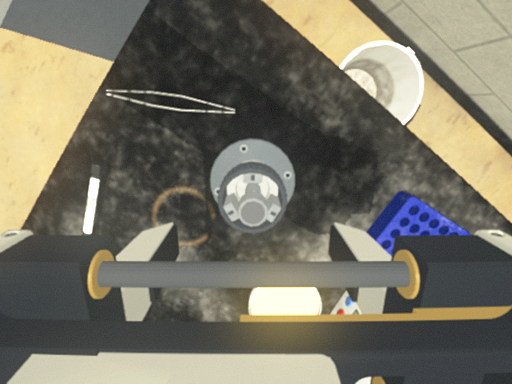

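The stub stands upright and centred in the open chuck. Next I'll lower, grip the sleeve and turn it clockwise in steps, watching the torque.

```bash
python3 - <<'E'
from h import *
r=servo_line([*CH,.054],quat(.65),rate=.1,stop_force=10); s=read_state(); print(r,s['position'],s['contact_force'])
if not r:
    wait(.2); move_gripper(0.0); s=read_state(); print(s['time_s'],s['grip_width']*92,s['position'],s['contact_force'],s['wrist_torque'])
    for phi in np.arange(.5,-.61,-.1):
        servo_line([*CH,.054],quat(phi)); s=read_state(); o=s['orientation']
        ph=2*np.arctan2(o[2],o[1])-np.pi/2
        print(round(phi,2),round(ph,3),s['time_s'],np.round(s['contact_force'],1),np.round(s['wrist_torque'],2))
        if abs(s['wrist_torque'][2])>2.0: print('stop');break
E
```

```text
False [ 0.46666093 -0.06478518  0.0544762 ] [1.02652422 0.56090587 0.22593546]
14.0333 57.17096619623684 [ 0.465217   -0.06540407  0.05389516] [-2.68545649 -1.83978581  2.91764928] [-0.54108508  0.66492484  0.30260171]
0.5 0.501 14.3333 [-2.8 -2.7  3.6] [-0.58  0.83 -0.33]
0.4 0.403 14.5833 [-3.8 -2.8  3. ] [-0.75  0.98 -0.28]
0.3 0.304 14.8333 [-5.  -2.3  3.5] [-0.78  0.96 -0.28]
0.2 0.203 15.0833 [-2.7 -3.6  2.7] [-0.82  0.92 -0.29]
0.1 0.103 15.3333 [-2.7 -4.6  1.5] [-0.92  0.95 -0.35]
0.0 0.003 15.5833 [-1.6 -5.   1. ] [-0.92  0.74 -0.29]
-0.1 -0.098 15.8333 [-1.3 -3.5 -0.3] [-0.91  0.7  -0.31]
-0.2 -0.198 16.0833 [-0.9 -4.8 -1.5] [-0.94  0.63 -0.32]
-0.3 -0.298 16.3333 [-0.4 -4.8 -0.7] [-0.96  0.59 -0.31]
-0.4 -0.397 16.5833 [-0.5 -5.8 -0.6] [-0.99  0.51 -0.1 ]
-0.5 -0.496 16.8333 [-1.  -6.4 -1.6] [-1.09  0.48  0.44]
-0.6 -0.594 17.0833 [ 0.9 -5.4 -3.8] [-0.82  0.15  0.8 ]
```

```bash
python3 - <<'E'
from h import *
s=read_state();print(s['time_s'],s['contact_force'],s['wrist_torque'],s['position'],s['grip_width']*92)
for n in('scene','side','wrist'): cv2.imwrite(f'pics/{n}7.png',grab_frame(n)[:,:,::-1])
a=cv2.imread('pics/scene7.png')[180:280,180:280]; b=cv2.imread('pics/side7.png')[170:270,260:360]
w=cv2.imread('pics/wrist7.png')[150:250,200:300]
cv2.imwrite('pics/c9.png',cv2.resize(np.hstack([a,b]),(800,400),interpolation=cv2.INTER_CUBIC))
E
```

```text
17.0833 [ 0.92268601 -5.43128461 -3.75771729] [-0.81672161  0.1494568   0.79751501] [ 0.46735032 -0.06473575  0.05391689] 57.70426114660976
```

View pics/c9.png

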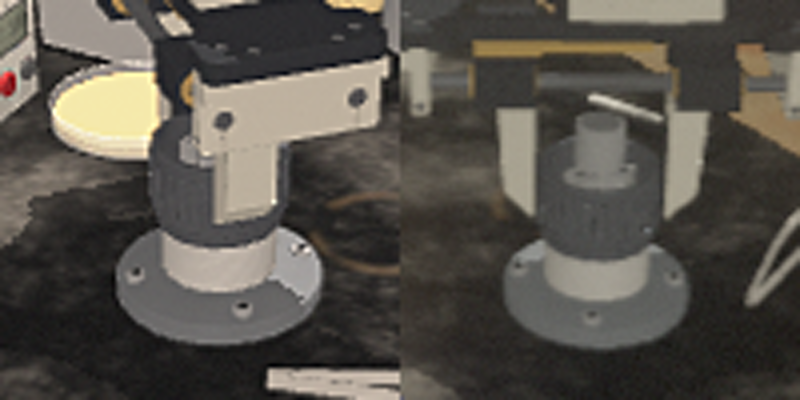

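View pics/wrist7.png

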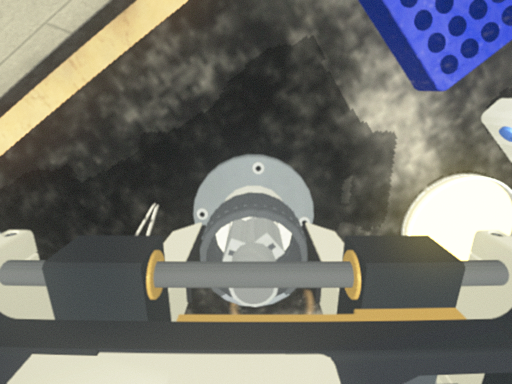

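The side view shows the jaws closed against the shank. The torque started climbing at about 1.05 rad of turn, as expected for a 16 mm shank. I'll tighten a little more and watch for saturation.

```bash
python3 - <<'E'
from h import *
for phi in (-.66,-.72,-.78):
    servo_line([*CH,.054],quat(phi)); s=read_state(); o=s['orientation']
    print(phi,round(2*np.arctan2(o[2],o[1])-np.pi/2,3),s['time_s'],np.round(s['contact_force'],1),np.round(s['wrist_torque'],2),s['grip_width']*92)
E
```

```text
-0.66 -0.654 17.4833 [ 4.6 -3.8 -7.2] [-0.5  -0.64  0.97] 57.852879056572306
-0.72 -0.713 17.7333 [  5.7  -2.7 -10. ] [ 0.04 -0.99  1.03] 57.95829494625039
-0.78 -0.773 17.9833 [ 5.4 -1.1 -9. ] [-0.11 -1.19  1.09] 58.14666273560229
```

The torque levels off at about 1.05 N·m with the pads slipping, so the sleeve is jammed tight. I'll release, rise and check.

```bash
python3 - <<'E'
from h import *
move_gripper(1.0); p=read_state()['position']; servo_line([*CH,.2],quat(-.78),rate=.12)
servo_line([.56,.06,.22],quat(-.4),rate=.2); wait(.4); s=read_state(); print(s['time_s'],s['position'],s['contact_force'],s['grip_width'])
for n in('scene','side','wrist'): cv2.imwrite(f'pics/{n}8.png',grab_frame(n)[:,:,::-1])
a=cv2.imread('pics/scene8.png')[150:280,190:320]; b=cv2.imread('pics/side8.png')[150:280,210:340]
cv2.imwrite('pics/c10.png',cv2.resize(np.hstack([a,b]),(800,400),interpolation=cv2.INTER_CUBIC))
E
```

```text
21.425 [0.55989767 0.05952839 0.22014732] [0.6827822  0.41337231 0.85736871] 0.9985871763413569
```

View pics/c10.png

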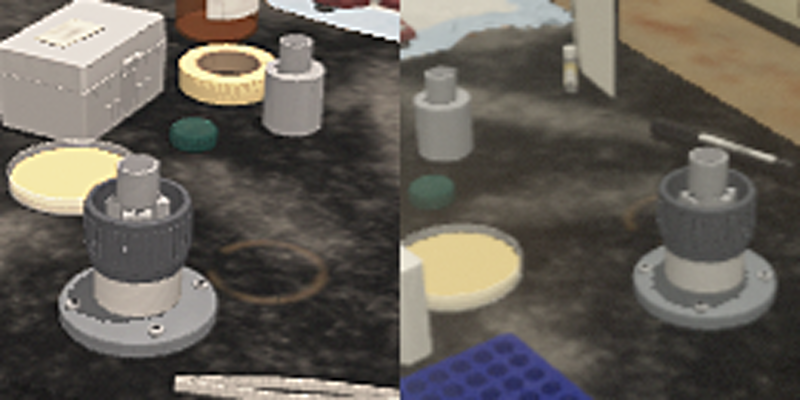

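View pics/wrist8.png

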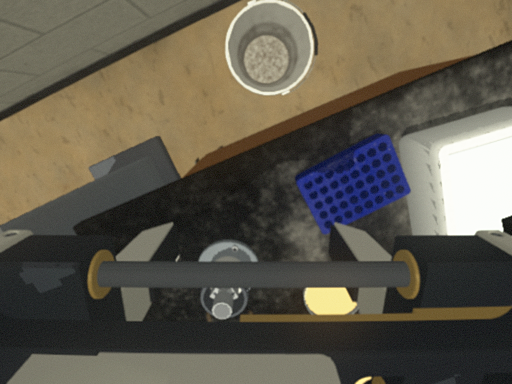

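The stub stands upright between the closed jaws, and the thick stub is where it was. Its head top is at scene crop (138,163) and side crop (308,156). I'll triangulate both heads as a last check.

```bash
python3 - <<'E'
from h import *
cs,cd=get_calibration('scene'),get_calibration('side'); k=800/260
f=lambda x,y:((x+.5)/k-.5+190,(y+.5)/k-.5+150); g=lambda x,y:((x-400+.5)/k-.5+210,(y+.5)/k-.5+150)
print('head',tri([ray(cs,f(138,163)),ray(cd,g(708,156))])); print('thick',tri([ray(cs,f(296,43)),ray(cd,g(440,76))]))
E
```

```text
head (array([ 0.46650866, -0.06525234,  0.09808322]), [np.float64(0.00025446845830626267), np.float64(0.0002544684583061739)])
thick (array([ 0.52207161, -0.3348164 ,  0.06571961]), [np.float64(0.00038552665806990626), np.float64(0.00038552665806993147)])
```

```bash
python3 -c "
from plant import *
job_done(); print(read_state()['time_s'])"
```

```text
the job is handed in; nothing more can be done
the job is handed in; nothing more can be done
```

The slim stub is clamped head up in the chuck with its foot on the bore bottom. I handed the job in at about 21.4 s of the 51 s allowed; no verdict is reported.

**What I did:** I gripped the stub by its head and lowered it into the open chuck. It touched down at TCP z 0.0789 m, against 0.079 expected. I then gripped the sleeve and turned the tool 1.43 rad clockwise, let go and backed away.

**Last checks:**
- **Position:** the head top triangulates to (0.4665, -0.0653, 0.0981) m. The expected height is 0.098 m, and it lies within about 1 mm of the chuck axis I had measured.
- **Upright:** it stands upright in both outside views, with the jaws against the shank.
- **Thick stub:** its measured position is within 1 mm of where it started.
- **Robot:** it is clear of everything, with the gripper open.

**Not measured or in disagreement:**
- **Sleeve angle and jaw force:** I could not read either directly. I judged them from the torque, which rose after about 1.05 rad of turn and levelled off near 1.05 N·m as the pads slipped. The closed jaws in the pictures agree.
- **Torque reading:** it sat at -0.3 N·m while the sleeve turned, the opposite sign to its rise at the stop. I put this down to an offset and did not look into it.
- **Wrist camera:** it disagreed with the other two by about 2 mm, within calibration error, so I averaged them.

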